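Load the sampler and hold the priming rod at its mark

TASK

Take the two long capped tubes out of the aluminium rack and drop each one bottom-down and fully home into the sampler block with two wells, one tube per well, either way round. Then pull the pump's sprung rod out of its barrel by its upright grip until its pointer lines up with the fin of the clip on the scale, and finish while still holding it there in the gripper, because the spring pulls it back if let go. Leave the short tube standing in the rack, and leave the jar, the carton and the beaker where they are.

Things in the scene. Friction and masses are not known exactly. Their poses are not given: they have to be found in the camera images.
- tube_1: Long capped tube, white plastic with yellow cap, 110 mm tall, upright in a hole of the rack at the start. Body 14 mm in diameter with a chamfered foot; the cap is 18 mm in diameter and takes the top 24 mm. About 25 g. Origin at the centre of its underside, z axis up along the tube.
- tube_2: The second long capped tube, the same as tube_1.
- tube_short: Short capped tube, as the others but only 80 mm tall, in the remaining rack hole; to be left there. Origin at the centre of its underside, z up.
- rack: Fixed aluminium rack block, 60 mm (its x) by 150 mm (its y) and 52 mm high, with a row of three holes 45 mm apart along its y axis, 17 mm square and 40 mm deep; the tubes stand on the hole floors 12 mm above the bench. Origin at the centre of its underside.
- wells: Fixed grey sampler block, 90 mm (its x) by 130 mm (its y) and 52 mm high, with a low black ledge (30 mm wide, 30 mm high) along its +x side. Two wells, 30 mm either side of its centre along its y axis, are empty at the start. Origin at the centre of its underside.
- well_a (a point): Centre of the mouth of one well (at y = -30 mm of the block), 52 mm above the bench. The well is 17 mm square with a 2 mm chamfer and 40 mm deep: a tube that is fully home has its underside 12 mm above the bench.
- well_b (a point): Centre of the mouth of the other well (y = +30 mm of the block); same size.
- pump: Fixed hand pump: base plate 270 x 140 x 12 mm; horizontal barrel 30 mm in diameter, axis 60 mm above the bench, along the pump's x from its mouth at x = 0 to +125 mm (holders 68 mm high). The rod leaves the mouth towards -x. Scale rail 22 mm wide, centred at y = +56 mm, top 45 mm above the bench. Origin at the centre of the base's underside; x points from grip to barrel.
- rod: Sprung steel rod, 11 mm in diameter, telescoping in the barrel: pulled along the pump's -x it comes out from 0 (fully in, at the start) to a stop at 100 mm. The spring pulls back with 3.6 N at 0, plus 1.2 N per 10 mm. Its end carries a 22 mm block with the upright grip. Origin on the rod's axis below the grip, 60 mm above the bench, 40 mm before the mouth when in; axes as the pump's.
- rod_grip (a point): Point to hold on the upright grip's axis, 110 mm above the bench (50 mm above the rod's axis). The grip is a black vertical round post, 16 mm in diameter, from 70 to 130 mm above the bench, with a cap 22 mm in diameter on top, up to 138 mm. It may be gripped in any direction.
- pointer (a point): Tip of the thin black pointer (2 mm wide, 60 mm above the bench) that sticks out from the rod's end to the pump's +y side, 42 mm from the rod's axis and level with the grip's axis along the pump's x. It travels with the rod.
- clip: White length-mark clip fixed on the scale rail, 45 to 80 mm from the pointer's start towards the pump's -x. Foot 16 mm long, with a thin upright fin across its middle (2.5 mm thick, top 71 mm above the bench): the mark. Origin at the centre of its underside, 45 mm above the bench; axes as the pump's. The rod is at its mark when pointer and clip agree along the pump's x.
- jar: Bystander: white jar with a yellow cap, 56 mm in diameter, 65 mm tall. Origin at its underside.
- carton: Bystander: small cardboard carton, 90 x 60 x 55 mm. Origin at its underside.
- beaker: Bystander: white open beaker, 64 mm in diameter, 75 mm tall. Origin at its underside.

How it is judged:
By the outcome, as a careful person would: the job done as asked, in the order asked, and still so for the second after the job is handed in, while the arm keeps its last pose, push and grip.
It also fails if it takes over 72 s, if anything falls off the work surface, if the arm or the gripper's body presses on something with over 40 N, if the wrist force passes 120 N, or if a joint passes its speed limit or range.

ROBOT

A 6-joint arm with a two-finger parallel gripper is mounted at the origin on the work surface. World frame = base frame: x ahead of the robot, y to its left, z up, the work surface at z = 0. Lengths are in m, angles in rad, forces in N, time in s.
With the tool pointing down it reaches from about 0.325 to 0.9 m from the base axis. Payload 6.1 kg.
Tool frame: the origin (TCP) lies midway between the tips of the shut fingers; the grasp point (between the pads) lies 19 mm behind it; z points along the fingers, y is the line along which they close (so a half turn about z gives the same grasp; the last joint's range is limited). The gripper opens to 85 mm and grips with 20 to 120 N. Pads are 22 mm wide; open, the fingers measure 114 mm over their backs; the gripper's body (76 mm by 85 mm) begins 54 mm behind the grasp point. The pads swing forward as they close: fully open they stand 13 mm farther back than shut.
Start: joints at [-1.267, 0.22, 1.526, -0, 1.395, -0.126], TCP at [0.26, -0.568, 0.231] pointing down, gripper open.
Joint ranges: [-2.98, 2.98], [-0.91, 2.08], [0.09, 2.57], [-1.24, 4.39], [0.2, 2.65], [-2.68, 2.68]. Speed limits (rad/s): [2.57, 2.57, 3.01, 3.14, 3.14, 3.14].

INTERFACE

Orientations are given as [roll, pitch, yaw] about the fixed x, y, z axes, in that order (R = Rz(yaw) Ry(pitch) Rx(roll)).
In Python, from plant import movep, move_l, set_joints, gripper_to, hold, inverse_kinematics, observe, get_image, get_calibration, Unreachable, job_done gives the robot as it stands. Calls block until the motion is done:
- movep(position, orientation): joint-space move of the TCP to a pose.
- move_l(position, feed=0.15, rotation=None, max_force=None): straight line of the TCP; rotation=None keeps the orientation; feed is the mean speed in m/s. With max_force (N) it stops when the force on the tool has changed by that much, and returns True; else False.
- set_joints(angles): joint-space move.
- gripper_to(opening, f_grip=None): finger opening in m; f_grip is the grip in N (None keeps the last); returns when the fingers have stopped.
- hold(seconds).
- inverse_kinematics(position, orientation): joint angles nearest the present ones, or None.
- observe(): the state.
- get_image(name): name is "scene" or "top" or "wrist"; returns (picture, depth): 420x560x3 uint8, red, green, blue; 420x560 float32, m along the optical axis (not along the pixel's ray), 0 where there is no reading.
- get_calibration(name): a dict with "intrinsics" (3x3 intrinsics, pixels), "world_from_camera" (4x4, takes a point from camera to world coordinates). Camera axes: x right, y down, z forward; pixel columns grow to the right and rows downward; lengths in m; the calibration is good to about 2 mm. The wrist camera is an equidistant fisheye: a pixel r from the principal point sees the ray r / f radians off the axis. A picture is of the moment at which its call begins: read the wrist's pose just before it. get_calibration takes no time and is no camera call; for the wrist camera it gives the pose at the moment of the call.
A pose or a line that the arm cannot do raises Unreachable and nothing moves.
- job_done(): hands the job in; it is judged then, once.
The state is a dict: "time_s": time; "q": joint angles; "joint_velocities": joint speeds; "joint_torque": joint torques, N m; "eef_pos": TCP position; "tcp_rot": TCP orientation; "ft_force": force on the tool from outside, world axes, zero at the start; "torque": the same for the moment, N m; "opening": finger opening in m; "grasp_force": force on a finger pad.
Only numpy, scipy, OpenCV 4.12 (cv2) and the standard library are available. Lean on these libraries where they do the work, as an engineer would, in place of code of your own. Each camera call takes 0.05 s, during which the arm holds its last target. There are 200 camera calls.

## Working session

There is one attempt and no reset: what is moved stays moved. The work goes in short steps, each a Python script; the robot and the scene stay as the last script left them, time stands still between calls to the robot, and variables do not carry over. Pictures are saved under pics/ and viewed, at most 10 in all, crops included, and the job is handed in when it is done.

```bash
mkdir -p pics; python3 - <<'E'
from plant import *
import cv2,numpy as np
for n in("scene","top"):
    im,d=get_image(n); np.savez(n,im=im,d=d); cv2.imwrite(f"pics/{n}0.png",im[...,::-1])
    c=get_calibration(n); print(n,np.array(c["intrinsics"]).round(1).tolist(),np.array(c["world_from_camera"]).round(4).tolist(), (d>0).mean())
print(observe())
E
```

```text
scene [[393.9, 0.0, 272.6], [0.0, 393.9, 210.9], [0.0, 0.0, 1.0]] [[0.8895, 0.3151, -0.331, 0.9526], [0.4565, -0.5778, 0.6766, -0.6533], [0.0219, -0.7529, -0.6578, 0.7373], [0.0, 0.0, 0.0, 1.0]] 0.9959481292517007
top [[524.7, 0.0, 269.7], [0.0, 524.7, 210.1], [0.0, 0.0, 1.0]] [[-0.0255, -0.9841, 0.1757, 0.3462], [-0.9993, 0.0296, 0.0208, -0.0137], [-0.0257, -0.1751, -0.9842, 1.5221], [0.0, 0.0, 0.0, 1.0]] 0.9963095238095238
{'time_s': 0.1, 'q': array([-1.26708962e+00,  2.21173713e-01,  1.52748682e+00, -1.19166152e-05,
        1.39472553e+00, -1.26083415e-01]), 'joint_velocities': array([-2.94174303e-05, -2.53214075e-03, -4.08357894e-03, -8.24065138e-04,
        1.32417108e-03,  6.57104888e-05]), 'joint_torque': array([ 1.16099591e-04, -4.98244429e+01, -3.90546978e+01, -1.32562241e-04,
        5.68040879e-03, -3.18573562e-06]), 'eef_pos': array([ 0.26026163, -0.56762837,  0.23029749]), 'tcp_rot': array([-3.13981201e+00, -2.13884835e-04,  4.29792029e-01]), 'ft_force': array([ 0.15913678,  0.06065085, -0.79814611]), 'torque': array([ 0.01537477,  0.02533394, -0.00565288]), 'grasp_force': 0.0, 'opening': 0.08521970053911902}
```

View pics/top0.png

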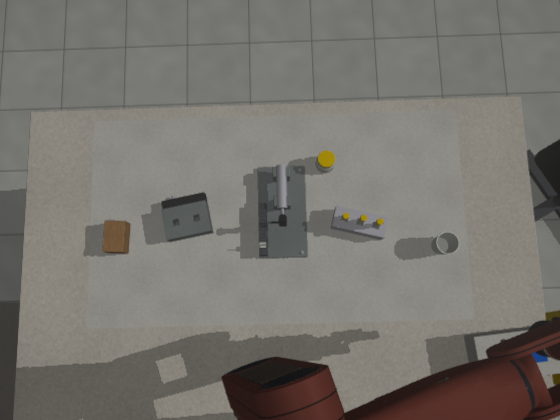

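View pics/scene0.png

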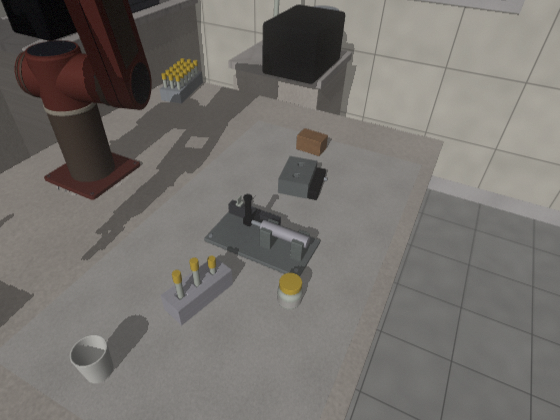

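The top view shows the rack tubes at (346,216), (363,219) and (380,223), the wells block at (187,217), the pump grip at (283,220) and the clip at (263,243). In the scene view, the rightmost tube (212,262), nearest the carton side, looks like the short one.

```bash
cat > h.py <<'E'
from plant import *
import cv2,numpy as np
def ray(n,u,v,c=None):
    c=c or get_calibration(n); K=np.array(c["intrinsics"]); T=np.array(c["world_from_camera"])
    x,y=(u-K[0,2])/K[0,0],(v-K[1,2])/K[1,1]
    if n=="wrist":
        r=np.hypot(x,y); s=np.sin(r)/max(r,1e-9); d=np.array([x*s,y*s,np.cos(r)])
    else: d=np.array([x,y,1.])
    return T[:3,3],T[:3,:3]@d
def cast(n,u,v,z,c=None):
    o,d=ray(n,u,v,c); return o+d*(z-o[2])/d[2]
E
python3 - <<'E'
from h import *
S=np.load("top.npz"); im,d=S["im"],S["d"]
for u,v,z in[(346,216,.12),(363,218,.12),(380,222,.12),(176,222,.052),(196,218,.052),(283,220,.138),(263,243,.071),(326,160,.065),(116,237,.055),(446,243,.075)]:
    o,r=ray("top",u,v); print(u,v,cast("top",u,v,z).round(4),(o+r*d[v,u])[:3].round(3))
hsv=cv2.cvtColor(im,cv2.COLOR_RGB2HSV)
m=cv2.inRange(hsv,(20,150,100),(35,255,255)); m[300:]=0
n,_,st,ce=cv2.connectedComponentsWithStats(m)
for i in range(1,n): 
  if st[i,4]>8:
    u,v=ce[i]; o,r=ray("top",u,v); print(ce[i].round(1),st[i,4],(o+r*d[int(v+.5),int(u+.5)]).round(3))
# go over the rack
movep([0.36,-.25,.40],[np.pi,0,0]); 
c=get_calibration("wrist"); w,dw=get_image("wrist"); np.savez("w1",im=w,d=dw); cv2.imwrite("pics/w1.png",w[...,::-1])
print(c,observe()["eef_pos"],observe()["time_s"])
E
```

```text
346 216 [ 0.5742 -0.1895  0.12  ] [ 0.579 -0.193  0.092]
363 218 [ 0.5674 -0.2349  0.12  ] [ 0.568 -0.235  0.118]
380 222 [ 0.5552 -0.2797  0.12  ] [ 0.555 -0.28   0.118]
176 222 [0.5823 0.2852 0.052 ] [0.589 0.293 0.013]
196 218 [0.5922 0.228  0.052 ] [0.599 0.235 0.01 ]
283 220 [ 0.5655 -0.0192  0.138 ] [ 0.565 -0.019  0.14 ]
263 243 [0.513 0.038 0.071] [0.515 0.039 0.051]
326 160 [ 0.7471 -0.1476  0.065 ] [ 0.747 -0.148  0.065]
116 237 [0.5438 0.4553 0.055 ] [0.544 0.455 0.057]
446 243 [ 0.4983 -0.465   0.075 ] [ 0.506 -0.487  0.005]
[326.  158.6] 220 [ 0.751 -0.148  0.066]
[345.6 215.6] 30 [ 0.58  -0.192  0.093]
[363.4 217.4] 30 [ 0.568 -0.235  0.124]
[379.7 221.2] 30 [ 0.558 -0.279  0.119]
{'intrinsics': array([[325.1922621 ,   0.        , 278.00863836],
       [  0.        , 325.1922621 , 211.07408397],
       [  0.        ,   0.        ,   1.        ]]), 'world_from_camera': array([[-2.92986669e-04, -9.53283640e-01, -3.02076505e-01,
         4.37251266e-01],
       [-9.99999587e-01,  1.95389683e-05,  9.08247960e-04,
        -2.50904882e-01],
       [-8.59915658e-04,  3.02076647e-01, -9.53283253e-01,
         5.41454749e-01],
       [ 0.00000000e+00,  0.00000000e+00,  0.00000000e+00,
         1.00000000e+00]])} [ 0.35978466 -0.25059206  0.39916143] 1.5417
```

View pics/w1.png

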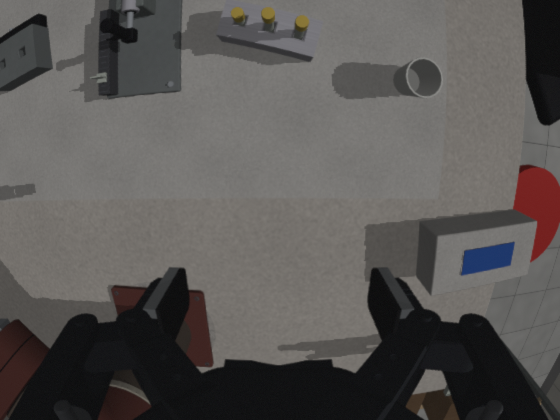

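The wrist view from here is too oblique: the caps are at (238,15), (268,13) and (302,22). I'll put the wrist camera straight above the rack, the wells and the pump in turn.

```bash
python3 - <<'E'
from h import *
pi=np.pi
def over(p,yaw,name,h=.40):
    t=np.array([np.cos(yaw),np.sin(yaw)])
    P=[p[0]-.0775*t[0],p[1]-.0775*t[1],h-.142]
    q=inverse_kinematics(P,[pi,0,yaw]); print(name,yaw,None if q is None else np.round(q,2))
    if q is None: return False
    movep(P,[pi,0,yaw]); hold(.3); c=get_calibration("wrist"); w,d=get_image("wrist")
    np.savez(name,im=w,d=d,K=c["intrinsics"],T=c["world_from_camera"]); print(c["world_from_camera"][:3,3].round(4),observe()["time_s"]); return w
for s in(1,-1):
    print([np.round(q,2) if q is not None else None for q in (inverse_kinematics([.565,-.25,.3],[pi,0,-.237+s*pi/2]),inverse_kinematics([.588,.256,.3],[pi,0,.17+s*pi/2]))])
A=over([.565,-.25],-.237+pi/2,"wr"); B=over([.54,.01],.03+pi/2,"wp"); C=over([.588,.256],.17+pi/2,"ww")
out=np.zeros((600,800,3),np.uint8)
for i,x in enumerate((A,B,C)):
    y,xx=divmod(i,2); out[y*300:y*300+300,xx*400:xx*400+400]=x[0:300,80:480]
cv2.imwrite("pics/three.png",out[...,::-1])
E
```

```text
[array([-0.54,  0.17,  1.46,  0.  ,  1.51, -0.31]), array([ 0.29,  0.23,  1.39, -0.  ,  1.52,  0.12])]
[None, None]
wr 1.3337963267948965 [-0.66  0.23  1.46  0.    1.45 -0.42]
[ 0.565  -0.2509  0.4012] 3.0
wp 1.6007963267948966 [-0.27  0.02  1.7   0.    1.43 -0.3 ]
[0.5405 0.0081 0.4   ] 4.3583
ww 1.7407963267948965 [ 0.16  0.21  1.49 -0.    1.44 -0.01]
[0.5887 0.254  0.4003] 5.7083
```

View pics/three.png

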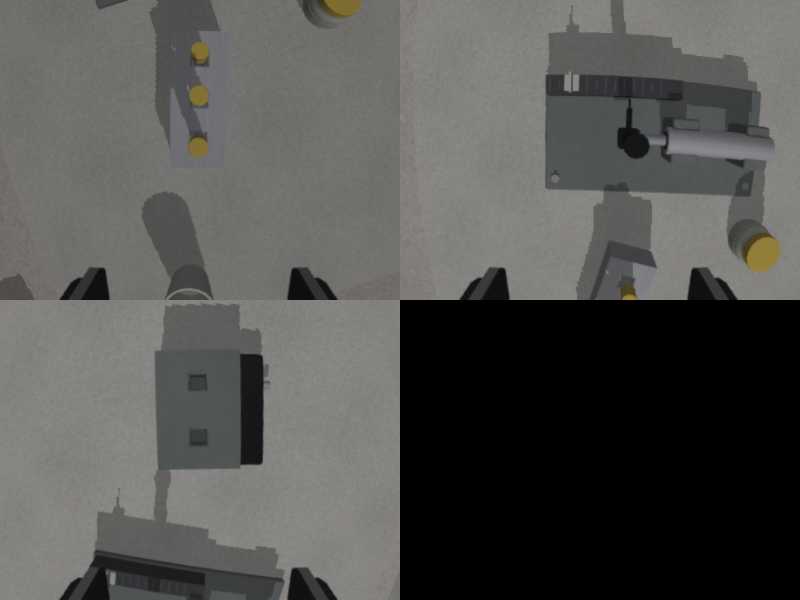

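Panels, top-left to bottom: the rack with long caps at (198,147) and (198,96), plus the short one at (200,50). The pump has its pointer tip at (629,100), its fin at (571,82) and its grip cap at (637,146). The wells are at (198,382) and (198,437). Next are precise numbers from height maps.

```bash
cat >> h.py <<'E'
def cloud(name):
    S=np.load(name+".npz"); K,T=S["K"],S["T"]; d=S["d"].astype(float)
    v,u=np.mgrid[:420,:560]; x=(u-K[0,2])/K[0,0]; y=(v-K[1,2])/K[1,1]; r=np.hypot(x,y)+1e-9
    s=np.tan(r)/r; P=np.stack([x*s*d,y*s*d,d],-1)@T[:3,:3].T+T[:3,3]
    return S["im"],P,dict(intrinsics=K,world_from_camera=T)
E
python3 - <<'E'
from h import *
im,P,c=cloud("wr"); hsv=cv2.cvtColor(im,cv2.COLOR_RGB2HSV)
m=cv2.inRange(hsv,(18,120,60),(38,255,255))
for (u,v) in[(278,147),(279,96),(280,50)]:
    w=np.zeros_like(m); w[v-16:v+17,u-16:u+17]=1
    z=P[...,2]; k=(m>0)&(w>0); zt=np.percentile(z[k],80); k2=k&(z>zt-.006)
    p=P[k2]; xy=(p.min(0)+p.max(0))/2
    (cu,cv_),r=cv2.minEnclosingCircle(np.argwhere(k2)[:,::-1].astype(np.float32))
    ref=.092 if v<60 else .122
    print("cap",k.sum(),k2.sum(),zt.round(4),p[:,:2].mean(0).round(4),xy[:2].round(4),cast("wrist",cu,cv_,ref,c)[:2].round(4),(cu,cv_,r))
k=(np.abs(P[...,2]-.052)<.006); k[170:]=0; k[:,:220]=0;k[:,350:]=0
q=np.float32([cast("wrist",u,v,.052,c)[:2]*1000 for v,u in np.argwhere(k)]); print("rack",cv2.minAreaRect(q))
im,P,c=cloud("ww"); z=P[...,2]
k=(np.abs(z-.052)<.006).astype(np.uint8); k[200:]=0; k[:,:200]=0;k[:,360:]=0
cn=max(cv2.findContours(k,0,2)[0],key=cv2.contourArea)[:,0]
q=np.float32([cast("wrist",u,v,.052,c)[:2]*1000 for u,v in cn]); print("block",cv2.minAreaRect(q),k.sum())
g=cv2.cvtColor(im,cv2.COLOR_RGB2GRAY)
for u,v in[(278,82),(278,137)]:
    h=g[v-14:v+15,u-14:u+15]; t=(np.median(g[v-16:v+17,u-25:u-15]))
    zz=z[v-14:v+15,u-14:u+15]
    for nm,b in(("dark",h<t-12),("deep",zz<.045)):
        a=np.argwhere(b); mid=(a.min(0)+a.max(0))/2
        for w in(a.mean(0),mid): print(nm,len(a),np.ptp(a,axis=0),cast("wrist",u-14+w[1],v-14+w[0],.052,c)[:2].round(4))
im2,P2,_=cloud("wp"); np.set_printoptions(linewidth=250)
print((P2[64:112:2,244:262,2]*1000).astype(int))
o=np.hstack([cv2.resize(im2[50:190,220:380],None,fx=3,fy=3,interpolation=2),cv2.resize(im[60:200,230:330],None,fx=3,fy=3,interpolation=2)]); cv2.imwrite("pics/z1.png",np.clip(o*1.6,0,255).astype(np.uint8)[...,::-1])
E
```

```text
cap 314 298 0.1221 [ 0.5579 -0.2803] [ 0.5578 -0.2698] [ 0.558  -0.2803] (277.80096435546875, 146.57766723632812, 9.829939842224121)
cap 314 314 0.1221 [ 0.569  -0.2375] [ 0.5691 -0.2375] [ 0.569  -0.2374] (278.5390625, 95.1484375, 9.971158027648926)
cap 285 260 0.0921 [ 0.5803 -0.1947] [ 0.5767 -0.2183] [ 0.5802 -0.1948] (279.2853698730469, 51.065853118896484, 9.229315757751465)
rack ((568.9808349609375, -237.19268798828125), (149.9879913330078, 60.571311950683594), 75.29499816894531)
block ((587.9503784179688, 257.1180419921875), (90.62049102783203, 130.1221466064453), 10.468978881835938) 9593
dark 328 [20 19] [0.5825 0.2853]
dark 328 [20 19] [0.5825 0.2875]
deep 253 [17 18] [0.5826 0.2859]
deep 253 [17 18] [0.5814 0.2846]
dark 321 [17 18] [0.5931 0.2268]
dark 321 [17 18] [0.5933 0.2267]
deep 239 [15 14] [0.5932 0.2278]
deep 239 [15 14] [0.5931 0.2278]
[[  0   0   0   0   0   0   0   1   0   0   0   2   0   0  -1   0   0   0]
 [  0   0   0  -1   0   0   0   0   0   0   0   0   0   0   0   2   0   0]
 [ -1   0   0   0   0   0   0   0   0   0   1   0   2   1   0   0   1   0]
 [  1   
[... 867 characters left out ...]
 45  42  43  43  42  45]
 [ 38  39  40  40  40  42  40  42  42  44  44  43  44  45  44  43  44  44]
 [ 10  11  11  11  12  11  10  10  10  12  12  11  12  10  12  10  10  12]
 [ 10  11  11  11  11  12  13  11  11  12  10  11  11  11  10  12  10  13]
 [ 12  10  11  10  13   9  12  11  11  10  11  11  12  10  10  12  12  11]
 [ 11  12  12  10  13  11  11  11  13  11  13  11  10   9  11  11  11  11]
 [ 11  13  11   9  11  11  10  12  12  10  11  10  11  12  11  11  10  10]
 [ 12  10  12  10  11  12  11  11  11  11  13  11  10  11  11  10  12  10]
 [ 11  11  11  11  10  11  10  10  11  11  12  11  12  12  12  11  11  12]
 [ 10  10  11  10   8  11  12  10  12  11  11  11  10  11  10  11  13  11]]
```

View pics/z1.png

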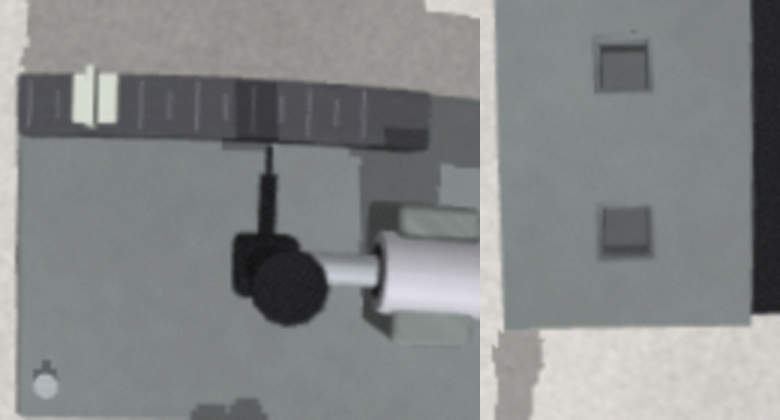

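The numbers agree:
- **Long tubes:** (0.5578, -0.2805) and (0.569, -0.2373), rack yaw -0.2565.
- **Wells:** (0.5825, 0.2866) and (0.5934, 0.2276), block yaw 0.1827.
- **Zoomed crop:** pointer tip at (269,148), fin at (93,100), wells at (623,67) and (627,233).

Now picking the first tube.

```bash
cat >> h.py <<'E'
pi=np.pi
RY=-.2565+pi/2; WY=.1827+pi/2; GZ=.060
def stat(s):
    o=observe(); print(s,"t",round(o["time_s"],2),o["eef_pos"].round(4),"F",o["ft_force"].round(1),"open",round(o["opening"],4),"gf",round(float(o["grasp_force"]),1))
def pick(p):
    gripper_to(.05,35)
    movep([*p,.20],[pi,0,RY]); hold(.2); stat("above")
    print(move_l([*p,GZ],.12,max_force=15)); hold(.2); stat("down")
    gripper_to(.0,35); stat("grip")
    print(move_l([*p,.225],.12)); stat("up")
def shot(n):
    c=get_calibration("wrist"); w,d=get_image("wrist"); np.savez(n,im=w,d=d,K=c["intrinsics"],T=c["world_from_camera"])
    cv2.imwrite(f"pics/{n}.png",w[...,::-1])
E
python3 - <<'E'
from h import *
pick((.5578,-.2805)); shot("g1")
E
```

```text
above t 8.05 [ 0.5583 -0.2796  0.2002] F [-0.   0.4  0.5] open 0.0499 gf 0.0
False
down t 9.57 [ 0.5583 -0.2808  0.0608] F [-1.  -0.2  0.8] open 0.05 gf 0.0
grip t 9.98 [ 0.5578 -0.2805  0.0601] F [-1.   0.8  2. ] open 0.0138 gf 34.0
False
up t 11.51 [ 0.5573 -0.2802  0.2238] F [-0.2  0.1 -0. ] open 0.0138 gf 34.0
```

View pics/g1.png

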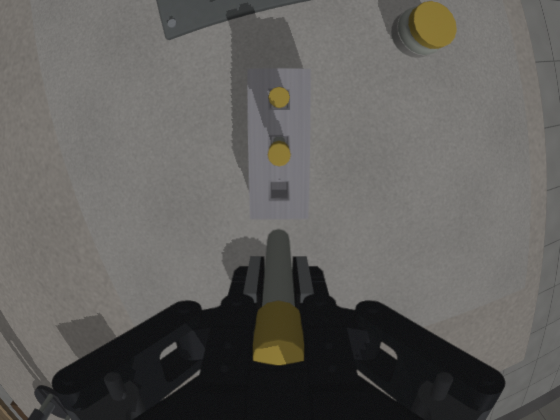

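The tube is held straight, with its foot at (278,237), and its hole at (279,190) is empty. On to well_b.

```bash
cat >> h.py <<'E'
def place(p):
    move_l([*p,.225],.25,rotation=[pi,0,WY]); hold(.3); stat("over well")
    print(move_l([*p,GZ+.045],.12,max_force=12)); hold(.1); stat("mouth")
    print(move_l([*p,GZ-.001],.05,max_force=12)); stat("in")
def release(p):
    gripper_to(.05); hold(.2); stat("rel"); move_l([*p,.20],.15); stat("clear")
E
python3 - <<'E'
from h import *
place((.5825,.2866))
E
```

```text
over well t 14.28 [0.5826 0.2863 0.225 ] F [-0.5  0.4 -0.6] open 0.0136 gf 34.0
False
mouth t 15.53 [0.5833 0.2869 0.1063] F [-0.6  0.8  0.9] open 0.0137 gf 34.0
True
in t 16.38 [0.582  0.2864 0.0601] F [-0.7 -0.6  6. ] open 0.0133 gf 34.4
```

Bottomed at z=0.0601, the same height as the grasp, so it is home. Next: release it, move the second tube, then look.

```bash
python3 - <<'E'
from h import *
release((.5825,.2866)); move_l([.5825,.2866,.225],.2)
pick((.569,-.2373)); place((.5934,.2276))
E
```

```text
rel t 17.02 [0.5812 0.2861 0.059 ] F [ 0.4 -1.1  0.8] open 0.0497 gf 0.0
clear t 18.11 [0.5818 0.2863 0.1986] F [ 0.6 -0.1 -0.6] open 0.0501 gf 0.0
above t 20.7 [ 0.5694 -0.2365  0.2   ] F [ 0.2 -0.3  0. ] open 0.0499 gf 0.0
False
down t 22.22 [ 0.5695 -0.2375  0.0608] F [0.4 0.  0. ] open 0.0498 gf 0.0
grip t 22.63 [ 0.569  -0.2373  0.0602] F [-0.3  0.7  0.9] open 0.0137 gf 34.0
False
up t 24.16 [ 0.5685 -0.237   0.2238] F [-0.4 -0.7 -0.7] open 0.0136 gf 34.0
over well t 26.47 [0.5935 0.2271 0.2251] F [-0.3 -0.4 -0.3] open 0.0138 gf 34.0
False
mouth t 27.72 [0.5943 0.2278 0.1063] F [-0.5 -0.4  0.1] open 0.0135 gf 34.0
True
in t 28.57 [0.5928 0.2274 0.0601] F [-1.4 -0.3  4.7] open 0.0132 gf 34.4
```

```bash
python3 - <<'E'
from h import *
release((.5934,.2276)); move_l([.5934,.2276,.26],.2)
def over(p,yaw,n,h):
    t=np.array([np.cos(yaw),np.sin(yaw)]); movep([*(np.array(p)-.0775*t),h-.142],[pi,0,yaw]); hold(.4); shot(n)
over((.588,.257),WY,"w2",.40); over((.54,.035),.03+pi/2,"p2",.34)
im,P,c=cloud("w2"); hsv=cv2.cvtColor(im,cv2.COLOR_RGB2HSV); m=cv2.inRange(hsv,(18,120,60),(38,255,255)); m[200:]=0
n,_,st,ce=cv2.connectedComponentsWithStats(m)
for i in range(1,n):
    if st[i,4]>60: u,v=ce[i]; print("cap",ce[i].round(1),st[i,4],P[int(v),int(u)].round(4),cast("wrist",u,v,.122,c).round(4))
im2,P2,c2=cloud("p2"); z=P2[...,2]
for z0,nm in((.0705,"fin"),):
    k=(abs(z-z0)<.004); k[200:]=0; n,l,st,ce=cv2.connectedComponentsWithStats(k.astype(np.uint8))
    for i in range(1,n):
        if st[i,4]>20: print(nm,ce[i].round(2),st[i],cast("wrist",*ce[i],.071,c2).round(4))
a=cv2.resize(im2[20:170,200:400],None,fx=3,fy=3,interpolation=2); b=im[30:180,190:370]
o=np.zeros((600,600,3),np.uint8); o[:450]=a; o[450:,:180]=b; cv2.imwrite("pics/z2.png",np.clip(o*1.6,0,255).astype(np.uint8)[...,::-1])
stat("")
E
```

```text
rel t 29.21 [0.592  0.2272 0.059 ] F [ 0.3  0.  -0.5] open 0.0501 gf 0.0
clear t 30.3 [0.5926 0.2274 0.1986] F [ 0.6 -0.7 -1. ] open 0.05 gf 0.0
cap [277.4  78.1] 351 [0.582  0.2851 0.1221] [0.5823 0.2852 0.122 ]
cap [277.3 145.7] 336 [0.5924 0.2285 0.1208] [0.5928 0.2281 0.122 ]
fin [242.5 106. ] [241  94   4  25 100] [0.5112 0.0389 0.071 ]
fin [415.27 178.69] [ 357  151  124   49 3822] [ 0.6651 -0.0158  0.071 ]
fin [310.55 171.1 ] [300 163  27  26 295] [ 0.5693 -0.0139  0.071 ]
 t 32.91 [ 0.5425 -0.042   0.198 ] F [-0.2 -0.1 -0.6] open 0.0498 gf 0.0
```

View pics/z2.png

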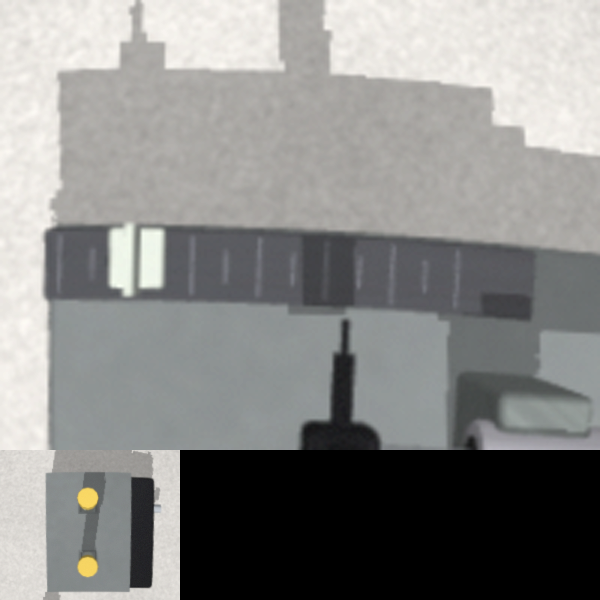

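The small panel shows both caps over the wells, at heights 0.122 and 0.121, so both tubes are home. In the main panel the fin is at (130,258) and the pointer tip at (345,322). Next come the pump yaw, the pull distance and the grip position.

```bash
python3 - <<'E'
from h import *
im,P,c=cloud("p2"); z=P[...,2]; g=cv2.cvtColor(im,cv2.COLOR_RGB2GRAY).astype(float)
# pointer: dark columns rows
C=lambda u,v,h:cast("wrist",u,v,h,c)[:2]
pts=[]
for v in range(126,136):
    row=np.clip(g[v,300:330].max()*0+np.median(g[v,300:330])-g[v,305:325]-12,0,None); 
    if row.sum()>20: u=305+(row*np.arange(20)).sum()/row.sum(); pts.append(C(u,v,.06)); print(v,round(u,2),pts[-1].round(4))
pts=np.array(pts); 
fin=[]
for v in range(96,118):
    b=np.where((abs(z[v,236:250]-.071)<.004))[0]
    if len(b): fin.append(C(236+b.mean(),v,.071))
fin=np.array(fin); print("fin",fin.mean(0).round(4),len(fin),"slope",np.polyfit(fin[:,1],fin[:,0],1)[0])
print("fin brightness",im[100:114,236:252].mean((0,2)).round(0))
# rail edge towards pump, z=.045
e=[]
for u in range(222,375,3):
    col=z[90:130,u]; b=np.where(abs(col-.045)<.004)[0]
    if len(b)>8: e.append([*C(u,90+b.max()+.5,.045)])
e=np.array(e); s=np.polyfit(e[:,0],e[:,1],1); s=np.polyfit(e[abs(e[:,1]-np.polyval(s,e[:,0]))<.0015].T[0],e[abs(e[:,1]-np.polyval(s,e[:,0]))<.0015].T[1],1); print("rail yaw",s[0],len(e))
for nm in("wp",):
    im2,Q,c2=cloud(nm); zz=Q[...,2]
    k=(abs(zz-.012)<.005)|(zz>.03); k[215:]=0;k[:,:200]=0;k=k.astype(np.uint8);k[180:,240:]=0
    cn=max(cv2.findContours(k,0,2)[0],key=cv2.contourArea)
    # cap of grip, barrel
    b=(zz>.130)&(zz<.145); b[260:]=0; q=np.argwhere(b)[:,::-1].astype(np.float32); (cu,cv_),r=cv2.minEnclosingCircle(q)
    print("grip cap",len(q),r,cast("wrist",*q.mean(0),.138,c2).round(4),cast("wrist",cu,cv_,.138,c2).round(4))
    # base front edge line (towards -x): rows 110-180, first col with z~.012
    f=[]
    for v in range(100,180,4):
        b=np.where(zz[v,200:300]>.007)[0]
        if len(b): f.append(cast("wrist",200+b[0]-.5,v,.012,c2)[:2])
    f=np.array(f); print("base edge yaw",-np.polyfit(f[:,1],f[:,0],1)[0])
p=pts.mean(0)
for yaw in(s[0],0.03,.06): x=np.array([np.cos(yaw),np.sin(yaw)]); print(yaw,"pull",((p-fin.mean(0))@x).round(4))
E
```

```text
126 314.69 [0.5721 0.0238]
127 314.72 [0.5722 0.0229]
128 314.68 [0.5722 0.022 ]
129 314.7 [0.5723 0.0212]
130 314.58 [0.5722 0.0203]
131 314.6 [0.5723 0.0194]
132 314.63 [0.5723 0.0185]
133 314.59 [0.5723 0.0177]
134 314.48 [0.5723 0.0168]
135 314.45 [0.5723 0.0159]
fin [0.5112 0.0385] 22 slope -0.021177977461825898
fin brightness [104. 143. 150. 150. 150. 150. 149. 143. 109.  79. 102. 146. 150. 150.
 150. 150.]
rail yaw -0.002249711355032598 45
grip cap 541 13.495478630065918 [ 0.5717 -0.0179  0.138 ] [ 0.5719 -0.0177  0.138 ]
base edge yaw -0.012209838811383798
-0.002249711355032598 pull 0.0611
0.03 pull 0.0604
0.06 pull 0.0598
```

```bash
python3 - <<'E'
from h import *
g=(.5718,-.0178)
movep([*g,.20],[pi,0,pi/2]); hold(.2); stat("above")
print(move_l([*g,.086],.12,max_force=12)); hold(.3); stat("down")
gripper_to(.0,60); hold(.2); stat("grip"); shot("h0")
e=observe()["eef_pos"]
print(move_l([e[0]-.061,e[1],.086],.04)); hold(.5); stat("pulled"); shot("h1")
im=[np.load(n+".npz")["im"][60:260,180:380] for n in("h0","h1")]
cv2.imwrite("pics/h.png",np.clip(cv2.resize(np.hstack(im),None,fx=2,fy=2,interpolation=2)*1.5,0,255)[...,::-1])
E
```

```text
above t 33.38 [ 0.5712 -0.0182  0.1997] F [-0.3 -0.5 -0.2] open 0.0499 gf 0.0
False
down t 34.78 [ 0.5721 -0.0178  0.0866] F [-0.1  0.4 -0.2] open 0.0497 gf 0.0
grip t 35.4 [ 0.5721 -0.0178  0.0862] F [ 1.7 -0.2  0.3] open 0.0154 gf 58.2
False
pulled t 37.62 [ 0.5125 -0.0177  0.0862] F [10.1  1.9 -5.5] open 0.0155 gf 58.4[ WARN:0@6.865] global loadsave.cpp:1063 imwrite_ Unsupported depth image for selected encoder is fallbacked to CV_8U.
```

View pics/h.png

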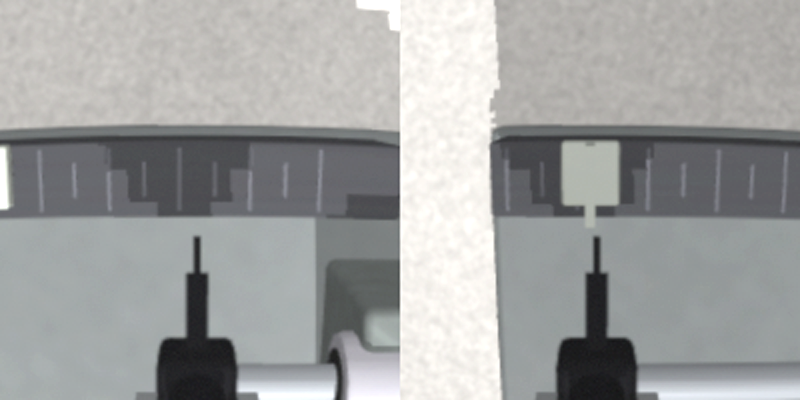

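The right half shows the fin end at (590,215) and the pointer at (597,240), so the rod is about 1.5 mm short of the mark. I'll measure it and correct.

```bash
cat >> h.py <<'E'
def err(n):
    im,P,c=cloud(n); g=cv2.cvtColor(im,cv2.COLOR_RGB2GRAY).astype(float)
    pw=[]; fw=[]
    for v in range(181,194):
        w=np.clip(np.median(g[v,260:298])-g[v,268:290]-12,0,None); pw.append(cast("wrist",268+(w*np.arange(22)).sum()/w.sum(),v,.060,c)[:2])
    for v in range(169,172):
        w=np.clip(g[v,265:290]-np.median(g[v,255:300])-12,0,None); 
        if w.sum()>20: fw.append(cast("wrist",265+(w*np.arange(25)).sum()/w.sum(),v,.068,c)[:2])
    pw,fw=np.array(pw),np.array(fw); print("ptr",pw.mean(0).round(4),"slope",np.polyfit(pw[:,1],pw[:,0],1)[0].round(4),"fin",fw.mean(0).round(4),len(fw))
    return pw.mean(0)[0]-fw.mean(0)[0]
E
python3 - <<'E'
from h import *
d=err("h1"); print(d); e=observe()["eef_pos"]
t=.511-d+(.5125-.5111) if False else None
cmd=.5721-.061
for i in range(2):
    cmd-=d; move_l([cmd,e[1],.086],.02); hold(.5); stat("adj"); shot(f"h{i+2}"); d=err(f"h{i+2}"); print(d)
    if abs(d)<.0003: break
im,P,c=cloud(f"h{i+2}")
cv2.imwrite("pics/hf.png",cv2.resize(np.clip(im[110:210,220:340]*1.5,0,255).astype(np.uint8),None,fx=5,fy=5,interpolation=2)[...,::-1])
E
```

```text
ptr [0.5128 0.0193] slope 0.0016 fin [0.511  0.0302] 2
0.0017376754981834885
adj t 38.42 [ 0.5108 -0.0177  0.0862] F [10.8  0.8 -6.8] open 0.0156 gf 58.5
ptr [0.5111 0.0193] slope 0.0007 fin [0.511  0.0304] 1
0.00010612094231632341
```

View pics/hf.png

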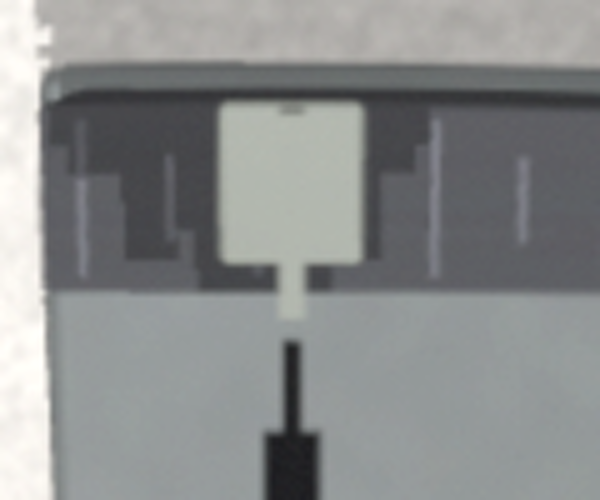

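The fin end is centred at x≈291 and the pointer at ≈291.5, so they line up. The grip is firm, so I'm handing it in.

```bash
python3 - <<'E'
from h import *
stat("final"); print(job_done())
E
```

```text
final t 38.47 [ 0.5108 -0.0177  0.0862] F [10.1 -0.1 -6. ] open 0.0154 gf 58.5
the job is handed in; nothing more can be done
None
```

The job is handed in at 38.5 s: both long tubes are fully home in the wells, and the rod is held in the gripper with its pointer about 0.1 mm from the clip's fin.

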